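# Weigh the paste tub on the sprung hand scale

## Task

Weigh the paste tub: take the sprung hand scale from its stand, catch the tub's wire bail in its hook, lift the tub by the scale alone about 2 cm clear of the table (never over 4 cm) and hold it still there for two seconds to be read. Then carry it, hanging, to the green cutting mat, put it down gently near the middle, unhook, and hang the scale back in the fork of its stand. Never press or jerk the hook hard against the tub or set the tub down elsewhere, and leave the jar, book and spool where they are.

Things in the scene. Friction and masses are not known exactly. Their poses are not given: they have to be found in the camera images.
- scale: Loose hand scale, hanging upright in the fork. Yellow tube 26 mm across, 85 long; on it a black collar 56 across, 5 thick (85-90 mm above the origin); on that a red grip block 24 mm thick (own x), 56 wide (own y), 40 high (90-130 mm above the origin): take it from above across its 24 mm. Origin: centre of the tube's lower end, z up; the hook opens to own -x. 0.17 kg with hook.
- hook (a joint): How far the load draws the hook out of the tube, in m: 0 unloaded (it goes no further in), 0.075 fully out; red pointer on the tube. Spring 100 N/m (1 N per 10 mm), 0.6 N preload, slight friction and damping. The tub draws it out some 15 to 60 mm before it leaves the table.
- hook_seat (a point): Where the middle of the bail's wire lies when seated in the hook: on the tube's axis, 36 mm below the scale's origin, plus the draw. Hook: 6 mm steel wire, a U in own xz; its underside is 11 mm below this point; the tip, at own x -14 mm, ends 7 mm above this point; the mouth from the tip up to the tube's end is 29 mm high, open to -x; the back is at own x +14 mm.
- tub: Loose paste tub, white with a blue lid: 114 mm across, 58 mm high to the lid's top; weight unknown, 0.24 to 0.66 kg. Origin: centre of its underside. A stiff steel wire bail, 6 mm thick, stands fixed upright over the lid from rim to rim along own y, with a pointed peak in the middle.
- bail_top (a point): Middle of the bail's wire at its peak, 94 mm above the tub's underside, over the tub's centre; the gap between the lid and the wire's underside there is 33 mm. 11 mm to either side along own y the wire is 11 mm lower.
- mat: Green cutting mat, fixed, 170 mm (own x) by 190 mm (own y), 3 mm thick. Origin: centre of its underside, on the table.
- stand: Fixed steel stand, base 130 x 120 mm. Fork: two level prongs along own x, 38 mm apart, each 12 wide and 10 thick, open at their ends towards own -x, 36 mm from the origin; behind them, at own x 60 mm, two 10 mm posts at own y +-45 mm with a crossbar, no higher than the fork. Origin: on the table below the hanging scale's axis.
- fork (a point): Middle of the slot between the prongs, at the prongs' top, 160 mm above the table: here the scale's axis stands and its collar's underside rests when it is hung up (so the scale's origin is 75 mm above the table). Any yaw of the scale will do.
- jar: Bystander: closed glass jar, 68 mm across, 85 mm high. Origin: centre of its underside.
- book: Bystander: dark red bound book lying flat, 110 by 150 by 26 mm. Origin: centre of its underside.
- spool: Bystander: wooden spool standing upright, 44 mm across, 50 mm high. Origin: centre of its underside.

How it is judged (in metres and radians):
On the way, in this order (a step that is already met when the one before it is completed fails the run):
1. the tub hangs still from the scale, its underside 8 to 34 mm above the table, for 1.5 s (height (world z) of tub between 0.008 and 0.034 m and angle between tub's own z axis and vertical below 0.2 rad and linear speed of tub below 0.04 m/s and contact force between scale and tub above 1.5 N), for 1.5 s.
2. the tub stands on the mat (horizontal distance between tub and mat below 0.04 m and height (world z) of tub below 0.006 m and angle between tub's own z axis and vertical below 0.05 rad), for 0.2 s.
At the end, for the whole second after the job is handed in: The tub stands upright and at rest on the mat, its centre within 40 mm of the mat's centre, free of the hook; the scale hangs upright and at rest by its collar in the stand's fork, its axis within 25 mm of the fork's middle point (all of step 2 and height (world z) of tub above 0.001 m and linear speed of each of tub, scale below 0.02 m/s and horizontal distance between scale and fork below 0.025 m and height (world z) of scale between 0.07 and 0.08 m and angle between scale's own z axis and vertical below 0.1 rad and contact force between scale and tub below 0.1 N); the robot touches nothing.
It fails at once if the tub is lifted more than 45 mm off the table, or tips over (height (world z) of tub above 0.045 m or angle between tub's own z axis and vertical above 0.5 rad).
It fails at once if the arm or gripper touches the tub (contact force between any of the arm, the fingers and tub above 0.5 N).
It fails at once if the scale presses or jerks the tub with more than 12 N, or the tub is put down hard on the mat (over 20 N) (contact force between scale and tub above 12 N or contact force between tub and mat above 20 N).
It fails at once if the tub is on the bare table more than 50 mm from where it stood (distance of tub from where it was at the start of the episode above 0.05 m and height (world z) of tub below 0.001 m).
It fails at once if the jar, the book or the spool is moved more than 20 mm or tipped (distance of any of jar, book, spool from where it was at the start of the episode above 0.02 m or angle between any of jar, spool's own z axis and vertical above 0.3 rad).
It also fails if it takes over 72 s, if anything falls off the work surface, if the arm or the gripper's body presses on something with over 40 N, if the wrist force passes 120 N, or if a joint passes its speed limit or range.

## Robot

A 6-joint arm with a two-finger parallel gripper is mounted at the origin on the work surface. World frame = base frame: x ahead of the robot, y to its left, z up, the work surface at z = 0. Lengths are in m, angles in degrees, forces in N, time in s.
With the tool pointing down it reaches from about 0.25 to 0.85 m from the base axis. Payload 12.5 kg.
Tool frame: the origin (TCP) lies between the finger pads; the fingertips stand ahead of it and the grasp point (between the pads) lies 2 mm behind it (finger_overhang is the z of the fingertips in the tool frame, in m); z points along the fingers, y is the direction in which the jaws open and shut (so a half turn about z gives the same grasp; the last joint's range is limited). The gripper opens to 93 mm and grips with 3 to 60 N. Pads are 15 mm wide; open, the fingers measure 128 mm over their backs; the gripper's body (75 mm by 188 mm) begins 65 mm behind the grasp point.
Start: joints at [71.242, 20.094, 94.641, -0, 65.266, -4.847], TCP at [0.132, 0.534, 0.236] pointing down, gripper open.
Joint ranges: [-157.81, 157.81], [-45, 120.19], [0.68, 151.7], [-89.99, 269.99], [4.06, 180], [-164.3, 164.3]. Speed limits (degrees/s): [127.2, 127.2, 159.86, 180, 180, 180].

## Interface

Orientations are given as [roll, pitch, yaw] about the fixed x, y, z axes, in that order (R = Rz(yaw) Ry(pitch) Rx(roll)).
In Python, from workcell import reach, line_to, move_joints, gripper_to, dwell, solve_ik, get_image, calibration, PlanningError, hand_in, current_clock, current_qpos, current_joint_velocities, current_joint_efforts, current_position, current_tool_rot, current_ft_force, current_wrist_torque, current_width, finger_overhang gives the robot as it stands. The module is installed in compiled form; this text tells all that it offers. Calls block until the motion is done:
- reach(position, orientation): joint-space move of the TCP to a pose.
- line_to(position, rot=None, v=0.15, until_force=None): straight line of the TCP; rot=None keeps the orientation; v is the mean speed in m/s. With until_force (N) it stops when the force on the tool has changed by that much, and returns True; else False.
- move_joints(angles): joint-space move.
- gripper_to(opening): finger opening in m; the grip force is fixed at half the most; returns when the fingers have stopped.
- dwell(seconds).
- solve_ik(position, orientation): joint angles nearest the present ones, or None.
- get_image(name): name is "scene" or "top" or "wrist"; returns the picture (384x512x3 uint8, red, green, blue); there is no depth.
- calibration(name): a dict with "fov_y" (degrees; the focal length in pixels is half the picture's height over the tangent of half this angle, whatever the lens; pixels are square), "cx", "cy" (the principal point, pixels), "R" (3x3) and "t" (3): a world point X has camera coordinates R X + t; the wrist camera has in their place "mount" (4x4, takes a point from camera to tool coordinates, whose origin is the TCP and whose axes are the flange's). Camera axes: x right, y down, z forward; pixel columns grow to the right and rows downward; lengths in m; the calibration is good to about 2 mm. The wrist camera is an equidistant fisheye: a pixel r from the principal point sees the ray r / f radians off the axis. A picture is of the moment at which its call begins: read the wrist's pose just before it. calibration takes no time and is no camera call.
A pose or a line that the arm cannot do raises PlanningError and nothing moves.
- hand_in(): hands the job in, once; it reports no verdict.
Readings, each from a call of its own:
- current_clock(): time.
- current_qpos(): joint angles.
- current_joint_velocities(): joint speeds.
- current_joint_efforts(): joint torques, N m.
- current_position(): TCP position.
- current_tool_rot(): TCP orientation.
- current_ft_force(): force on the tool from outside, world axes, zero at the start.
- current_wrist_torque(): the same for the moment, N m.
- current_width(): finger opening in m.
Only numpy, scipy, OpenCV 4.12 (cv2) and the standard library are available. Lean on these libraries where they do the work, as an engineer would, in place of code of your own. Each camera call takes 0.05 s, during which the arm holds its last target. There are 200 camera calls.

## Working session

There is one attempt and no reset: what is moved stays moved. The work goes in short steps, each a Python script; the robot and the scene stay as the last script left them, time stands still between calls to the robot, and variables do not carry over. Pictures are saved under pics/ and viewed, about 8 in all and at most 12, crops included, and the job is handed in when it is done.

```bash
mkdir -p pics; python3 - <<'E'
from workcell import *
import cv2,numpy as np
for n in("scene","top"):
    im=get_image(n);cv2.imwrite(f"pics/{n}0.png",im[...,::-1]);c=calibration(n);print(n,c)
a=cv2.imread("pics/scene0.png");b=cv2.imread("pics/top0.png")
print(calibration("wrist"),finger_overhang() if callable(finger_overhang) else finger_overhang,current_clock(),current_tool_rot(),current_width())
E
```

```text
scene {'fov_y': 56.06570927595561, 'cx': 258.46968778266864, 'cy': 190.6964615190381, 'R': array([[ 0.85435381,  0.51967572,  0.00408811],
       [ 0.34081407, -0.55432956, -0.75931845],
       [-0.3923332 ,  0.65011989, -0.65070637]]), 't': array([-0.46664107, -0.06496582,  1.28280298])}
top {'fov_y': 57.48018587712542, 'cx': 258.3400236790189, 'cy': 192.06062135356115, 'R': array([[-0.0228216 , -0.99962163, -0.01535515],
       [-0.9874116 ,  0.02494211, -0.15619287],
       [ 0.15651676,  0.01159728, -0.98760721]]), 't': array([0.05836475, 0.53903332, 1.03964284])}
{'fov_y': 65.70646984690485, 'cx': 254.3668790538053, 'cy': 190.78480891752884, 'mount': array([[ 2.34244616e-04, -9.62728142e-01, -2.70470828e-01,
         7.47367133e-02],
       [ 9.99999937e-01,  2.97884377e-04, -1.94243023e-04,
        -6.35580286e-04],
       [ 2.67572259e-04, -2.70470766e-01,  9.62728151e-01,
        -1.48633457e-01],
       [ 0.00000000e+00,  0.00000000e+00,  0.00000000e+00,
         1.00000000e+00]])} 0.017 0.1 [-1.79939111e+02 -4.87979755e-03  1.66083740e+02] 0.09342753805978768
```

View pics/scene0.png

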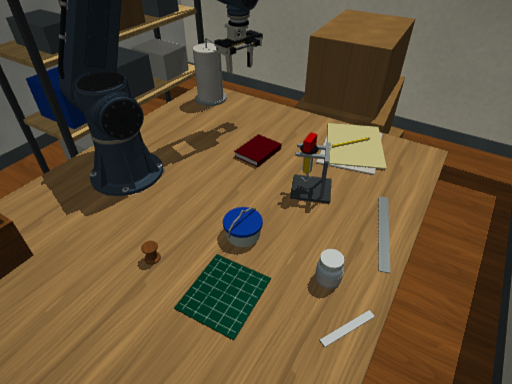

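View pics/top0.png

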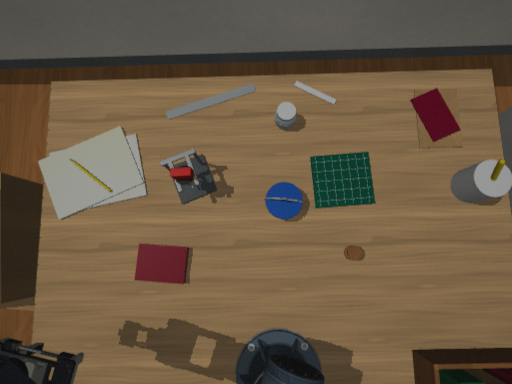

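```bash
cat > vis.py <<'E'
import cv2,numpy as np
from workcell import calibration
def ray(n,uv):
    c=calibration(n);f=192/np.tan(np.radians(c['fov_y']/2))
    d=c['R'].T@np.array([(uv[0]-c['cx'])/f,(uv[1]-c['cy'])/f,1.]);o=-c['R'].T@c['t'];return o,d
def plane(n,uv,z):
    o,d=ray(n,uv);return o+d*(z-o[2])/d[2]
def wray(uv,P,M):  # P,M: TCP pos, rotation
    c=calibration("wrist");f=192/np.tan(np.radians(c['fov_y']/2))
    v=np.array([uv[0]-c['cx'],uv[1]-c['cy']]);r=np.hypot(*v);th=r/f
    d=np.r_[v/max(r,1e-9)*np.sin(th),np.cos(th)];m=c['mount']
    return P+M@m[:3,3],M@m[:3,:3]@d
def wplane(uv,P,M,z):
    o,d=wray(uv,P,M);return o+d*(z-o[2])/d[2]
def big(mask):
    cs,_=cv2.findContours(mask.astype(np.uint8),cv2.RETR_EXTERNAL,cv2.CHAIN_APPROX_NONE)
    return max(cs,key=cv2.contourArea)
E
python3 - <<'E'
from vis import *
np.set_printoptions(precision=4,suppress=True)
for n in("scene","top"):
    b=cv2.imread(f"pics/{n}0.png");h=cv2.cvtColor(b,cv2.COLOR_BGR2HSV);H,S,V=h[...,0],h[...,1],h[...,2]
    roi=np.zeros(H.shape,bool)
    if n=="top": roi[90:290,120:400]=1
    else: roi[120:340,130:350]=1
    def world(mask,z):
        c=big(mask&roi).reshape(-1,2);p=np.array([plane(n,q,z)[:2] for q in c],np.float32)
        r=cv2.minAreaRect(p);(x,y),rr=cv2.minEnclosingCircle(p);return r,(x,y,2*rr),cv2.boxPoints(r)
    print(n,'lid',world((H>105)&(H<128)&(S>150)&(V>60),.058)[:2])
    print('mat',world((H>65)&(H<95)&(S>100),.003)[0])
    print('grip',world(((H<5)|(H>174))&(S>200)&(V>150),.205))
    print('book',world(((H<8)|(H>165))&(S>150)&(V<130),.026)[0])
    if n=="top":
        m=(V<75)&(S<120); m[:, :150]=0;m[:,230:]=0;m[220:]=0
        print('base',world(m,.006))
for u in((354,253),):print('spool',plane('top',u,.04))
print('jar',plane('top',(286,108),.085))
a=cv2.imread("pics/scene0.png")[110:260,210:350];b=cv2.imread("pics/top0.png")[140:225,155:315]
a=cv2.resize(a,None,fx=3.6,fy=3.6,interpolation=2)[:540];b=cv2.resize(b,None,fx=5,fy=5,interpolation=2)
cv2.imwrite("pics/ca.png",a);cv2.imwrite("pics/cb.png",b)
E
```

```text
scene lid (((0.5336956977844238, -0.034964583814144135), (0.07073651999235153, 0.11549904942512512), 6.059488296508789), (0.5200411081314087, -0.036432258784770966, 0.116489939391613))
mat ((0.5812097191810608, -0.22529976069927216), (0.168330579996109, 0.18831215798854828), 3.3265509605407715)
grip (((0.5760465264320374, 0.24863162636756897), (0.048586610704660416, 0.020158346742391586), 88.8658676147461), (0.5774248838424683, 0.24850872159004211, 0.050165314227342606), array([[0.5655, 0.2245],
       [0.5856, 0.2241],
       [0.5866, 0.2727],
       [0.5665, 0.2731]], dtype=float32))
book ((0.33863046765327454, 0.3347998857498169), (0.17298799753189087, 0.1272389143705368), 84.27423858642578)
top lid (((0.4842555820941925, -0.029728513211011887), (0.10592934489250183, 0.05464818701148033), 88.57334899902344), (0.50242680311203, -0.03011193498969078, 0.10752950608730316))
mat ((0.5811865925788879, -0.22289329767227173), (0.1668405830860138, 0.18750710785388947), 3.264207601547241)
grip (((0.5840845704078674, 0.236347034573555), (0.022219015285372734, 0.0052282181568443775), 74.31893157958984), (0.5815677046775818, 0.23705355823040009, 0.02241901308298111), array([[0.5786, 0.2264],
       [0.5836, 0.2249],
       [0.5896, 0.2463],
       [0.5846, 0.2477]], dtype=float32))
book ((0.3306863307952881, 0.3466735780239105), (0.15165245532989502, 0.10744829475879669), 84.25139617919922)
base (((0.6023871898651123, 0.2584184408187866), (0.14647862315177917, 0.1199113130569458), 20.405641555786133), (0.597456157207489, 0.2556937336921692, 0.17328503727912903), array([[0.5128, 0.2891],
       [0.5546, 0.1767],
       [0.6919, 0.2278],
       [0.6501, 0.3401]], dtype=float32))
spool [ 0.3482 -0.2377  0.04  ]
jar [ 0.7938 -0.0463  0.085 ]
```

View pics/cb.png

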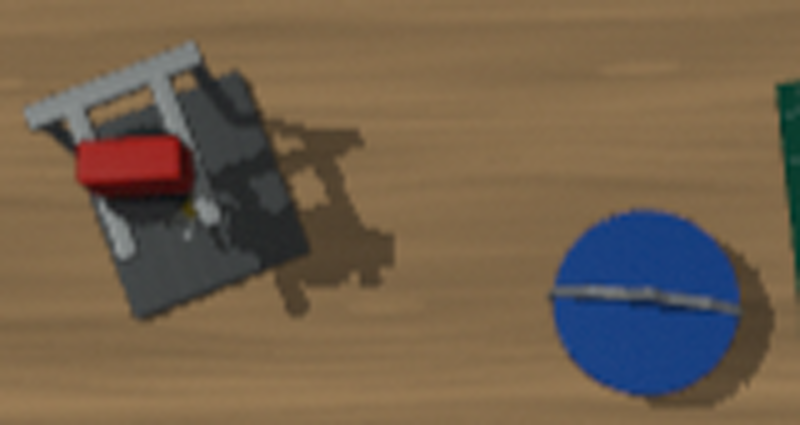

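View pics/ca.png

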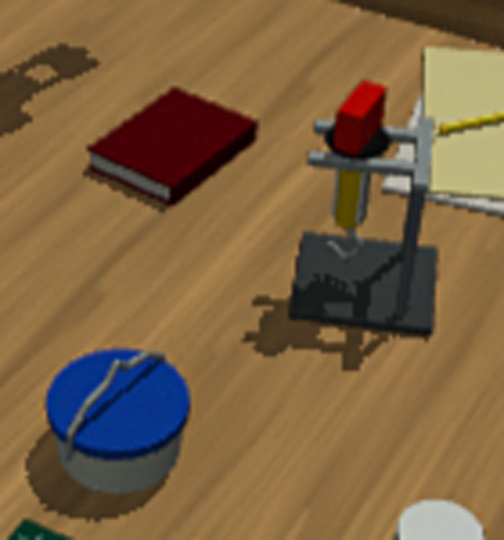

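Scene read: the stand (fork opening towards −x/−y, yaw ≈20°) is at crop (135,165). The red grip has its wide side roughly along y. The tub bail runs about along y, from crop (553,292) to (740,308). In the scene crop the hook tip at (330,240) seems to point towards −x. Next I'll look from near with the wrist camera.

```bash
python3 - <<'E'
from workcell import *
import cv2,numpy as np,json
from scipy.spatial.transform import Rotation as Ro
out={}
for k,p in(("stand",[0.575,0.235,0.40]),("tub",[0.50,-0.035,0.30])):
    reach(p,[180,0,90]);dwell(.3)
    out[k]=dict(P=list(map(float,current_position())),rot=list(map(float,current_tool_rot())))
    cv2.imwrite(f"pics/w_{k}.png",get_image("wrist")[...,::-1]);print(current_clock(),current_ft_force(),out[k])
json.dump(out,open("w.json","w"))
cv2.imwrite("pics/w2.png",np.hstack([cv2.resize(cv2.imread(f"pics/w_{k}.png")[:, 56:456],None,fx=1,fy=1) for k in out]))
E
```

```text
2.4667 [ 0.24395918 -0.22229659  0.43999293] {'P': [0.5748177974387131, 0.23532654568131495, 0.3999591370003156], 'rot': [-179.9942738323894, 0.001019813338538328, 90.0345291109074]}
3.9583 [ 0.24138986  0.11326769 -0.45574901] {'P': [0.5002465052389823, -0.034519614434310175, 0.30006386423914855], 'rot': [179.99151398524097, 0.0001887787048770129, 90.05066349296223]}
```

View pics/w2.png

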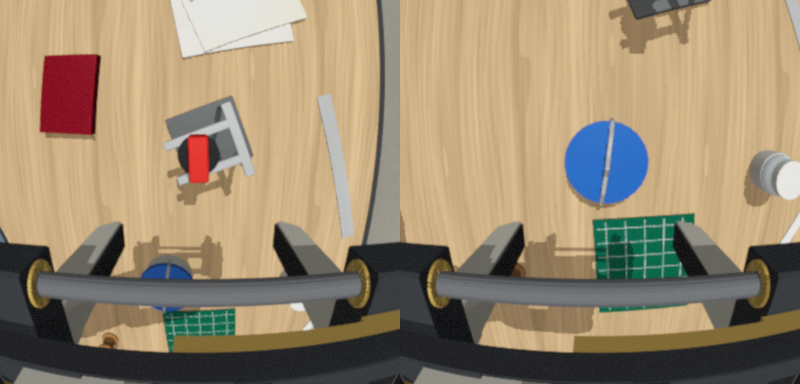

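Wrist view: grip at about (198,158), with prongs opening left/down (−x,−y). Lid centred at (606,162), bail running (611,120)–(602,207).

```bash
python3 - <<'E'
from vis import *
import json
from scipy.spatial.transform import Rotation as Ro
np.set_printoptions(precision=4,suppress=True)
W=json.load(open("w.json"))
def prep(k):
    b=cv2.imread(f"pics/w_{k}.png");h=cv2.cvtColor(b,cv2.COLOR_BGR2HSV).astype(int)
    return h,np.array(W[k]['P']),Ro.from_euler('xyz',W[k]['rot'],degrees=True).as_matrix()
def rect(mask,P,M,z):
    c=big(mask).reshape(-1,2);p=np.array([wplane(q,P,M,z)[:2] for q in c],np.float32);return p
h,P,M=prep("stand");H,S,V=h[...,0],h[...,1],h[...,2]
roi=np.zeros(H.shape,bool);roi[120:195,225:290]=1
red=((H<6)|(H>174))&(S>150)&roi
print('V rows',[int(np.median(V[r][red[r]])) for r in range(130,190,3) if red[r].any()])
for t in(0,200,220,235):
    m=red&(V>t)
    if m.sum()>50:
        p=rect(m,P,M,.205);r=cv2.minAreaRect(p);print('grip V>',t,np.array(r[0]),np.array(r[1]),r[2],(p.min(0)+p.max(0))/2)
# prongs/posts: light grey metal
g=(S<40)&(V>110)&roi
g=np.zeros_like(roi);g[90:200,210:320]=1;g&=(S<50)&(V>130)
c=big(g);p=np.array([wplane(q,P,M,.160)[:2] for q in c.reshape(-1,2)],np.float32);r=cv2.minAreaRect(p);print('fork rect',r,cv2.boxPoints(r))
h,P,M=prep("tub");H,S,V=h[...,0],h[...,1],h[...,2]
roi=np.zeros(H.shape,bool);roi[100:225,200:330]=1
blue=(H>100)&(H<130)&(S>120)&roi
pts=np.argwhere(blue)[:,::-1].astype(np.int32);hull=cv2.convexHull(pts).reshape(-1,2)
p=np.array([wplane(q,P,M,.058)[:2] for q in hull],np.float32);e=cv2.fitEllipse(p);print('lid',e,cv2.minEnclosingCircle(p))
# bail: non-blue bright grey within lid hull
hm=np.zeros(H.shape,np.uint8);cv2.fillConvexPoly(hm,hull.astype(np.int32),1)
b=(hm>0)&~blue&(S<90)&(V>90)
ys=np.argwhere(b)[:,::-1];l=cv2.fitLine(ys.astype(np.float32),cv2.DIST_HUBER,0,.01,.01).ravel();print('bail img',l,len(ys))
for v in sorted(set(ys[:,1]))[::6]:
    u=ys[ys[:,1]==v,0];print(v,u.min(),u.max(),wplane((u.mean(),v),P,M,.094)[:2],wplane((u.mean(),v),P,M,.066)[:2])
z=cv2.imread("pics/w_stand.png")[100:200,210:320];cv2.imwrite("pics/z.png",cv2.resize(z,None,fx=6,fy=6,interpolation=cv2.INTER_NEAREST)[:600])
E
```

```text
V rows [169, 228, 229, 229, 228, 228, 227, 227, 227, 226, 226, 226, 226, 225, 224, 209]
grip V> 0 [0.5745 0.2519] [0.0252 0.0565] 2.504664659500122 [0.5746 0.2519]
grip V> 200 [0.5746 0.2513] [0.0207 0.0529] 1.8380615711212158 [0.5746 0.2513]
grip V> 220 [0.5744 0.2513] [0.0182 0.0504] 2.3255386352539062 [0.5746 0.2514]
fork rect ((0.5868973731994629, 0.25525251030921936), (0.10344156622886658, 0.10411683470010757), 21.48409652709961) [[0.5197 0.2848]
 [0.5578 0.1879]
 [0.6541 0.2258]
 [0.616  0.3226]]
lid ((0.5106050372123718, -0.03136139363050461), (0.11021478474140167, 0.11095163226127625), 144.0688934326172) ((0.5105409026145935, -0.031309474259614944), 0.055680301040410995)
bail img [  0.1351  -0.9908 263.1627 161.4915] 420
122 266 269 [0.5159 0.0247] [0.5171 0.0235]
128 265 269 [0.5153 0.0175] [0.5165 0.0157]
134 265 269 [0.5154 0.0103] [0.5166 0.008 ]
140 264 268 [0.5143 0.0031] [0.5153 0.0002]
146 263 267 [ 0.5131 -0.0042] [ 0.5141 -0.0077]
152 262 267 [ 0.5126 -0.0115] [ 0.5135 -0.0155]
158 262 266 [ 0.512  -0.0188] [ 0.5129 -0.0234]
164 261 265 [ 0.5109 -0.0262] [ 0.5117 -0.0314]
170 261 264 [ 0.5103 -0.0336] [ 0.5111 -0.0394]
176 259 263 [ 0.5085 -0.0411] [ 0.5092 -0.0475]
182 258 262 [ 0.5073 -0.0487] [ 0.5079 -0.0557]
188 257 261 [ 0.5062 -0.0564] [ 0.5066 -0.064 ]
194 257 260 [ 0.5056 -0.0641] [ 0.506  -0.0723]
200 256 259 [ 0.5044 -0.0719] [ 0.5047 -0.0807]
```

View pics/z.png

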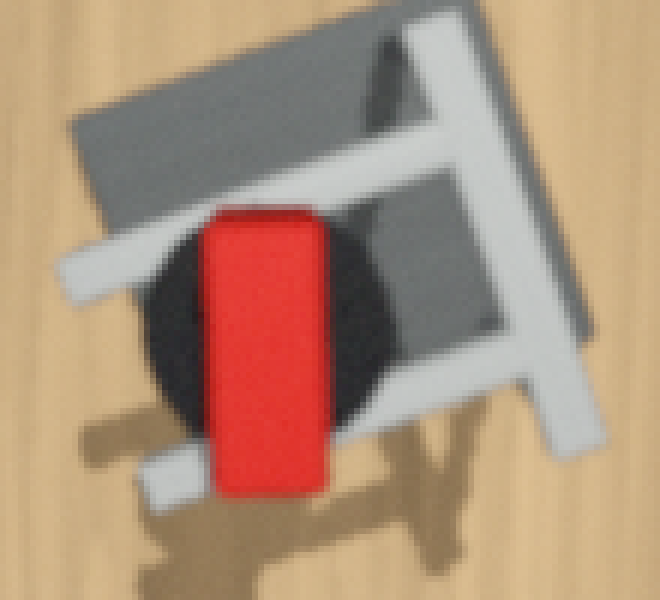

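```bash
python3 - <<'E'
from workcell import *
import cv2,numpy as np
G=np.array([.5746,.2513]);d=np.array([np.cos(np.radians(21.5)),np.sin(np.radians(21.5))])
reach([*G,.26],[180,0,92.3]);print(current_clock(),current_position())
print(line_to([*G,.188],v=.08,until_force=8));print(current_position(),current_ft_force())
gripper_to(0.015);dwell(.2);print('w',current_width(),current_ft_force(),current_position())
line_to([*G,.202],v=.05);print('lift',current_ft_force(),current_width())
line_to([*(G-.10*d),.202],v=.12);print(current_clock(),current_ft_force())
# approach pose above tub
a=np.radians(-7);ux=np.array([np.cos(a),np.sin(a)]);T=np.array([.5106,-.0314])
reach([*(T+.035*ux),.30],[180,0,83]);dwell(.3)
print(current_clock(),current_position(),current_tool_rot(),current_ft_force())
s=get_image("scene")[...,::-1];t=get_image("top")[...,::-1];w=get_image("wrist")[...,::-1]
for n,i in(("scene1",s),("top1",t),("wrist1",w)):cv2.imwrite(f"pics/{n}.png",i)
A=cv2.resize(s[130:260,190:320],(520,520),interpolation=2);cv2.imwrite("pics/c1.png",A)
E
```

```text
5.1 [0.57482009 0.25025816 0.2603092 ]
False
[0.57488362 0.25143768 0.1885862 ] [-0.78354711 -0.1183296  -0.07281073]
w 0.02393309009206985 [0.41419597 0.2436175  0.77168523] [0.57459351 0.25128363 0.1880082 ]
lift [ 0.14572919  0.02605732 -2.22323196] 0.023853511305228583
8.8417 [-0.20663022 -0.76977689 -2.2838483 ]
10.2167 [ 0.5453123  -0.03497392  0.29979283] [-1.79979336e+02 -3.18075654e-03  8.30640754e+01] [-0.02213435 -0.74277943 -1.60175842]
```

View pics/c1.png

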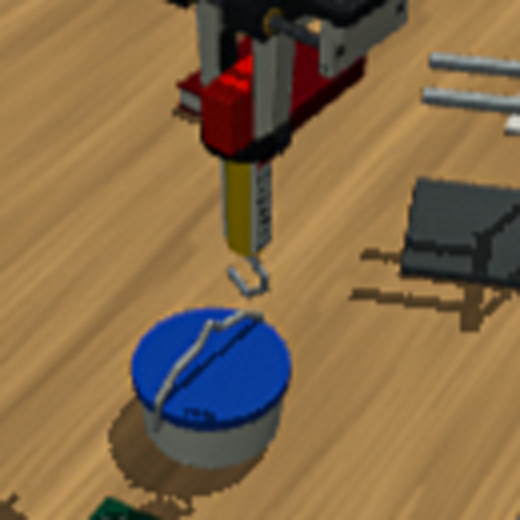

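```bash
python3 - <<'E'
from vis import *
def proj(n,X):
    c=calibration(n);f=192/np.tan(np.radians(c['fov_y']/2));q=c['R']@X+c['t'];return np.round([f*q[0]/q[2]+c['cx'],f*q[1]/q[2]+c['cy']],1)
a=np.radians(-7);ux=np.array([np.cos(a),np.sin(a),0]);o=np.array([.5453,-.035,.2998-.113])
m=lambda X:(proj('scene',X)-[190,130])*4
for k,v in dict(bottom=o-[0,0,.047],tip=o-.014*ux-[0,0,.029],back=o+.014*ux-[0,0,.036],tube=o).items():print(k,m(v))
T=np.array([.5106,-.0314,.094]);uy=np.array([-ux[1],ux[0],0])
print('peak',m(T),'sides',m(T+.011*uy-[0,0,.011]),m(T-.011*uy-[0,0,.011]),'lid',m(T-[0,0,.036]))
E
```

```text
bottom [246.  294.4]
tip [229.6 265.2]
back [262.8 290.8]
tube [245.6 240.4]
peak [207.2 322. ] sides [217.6 325.2] [197.2 342.4] lid [208.4 358.8]
```

```bash
python3 - <<'E'
from workcell import *
import cv2,numpy as np
a=np.radians(-7);ux=np.array([np.cos(a),np.sin(a)]);T=np.array([.5106,-.0314])
print(line_to([*(T+.035*ux),.224],v=.1,until_force=3))
print(current_position(),current_ft_force())
print(line_to([*T,.224],v=.05,until_force=3))
def F():
    r=[]
    for _ in range(6):
        dwell(.04);r.append(current_ft_force())
    return np.round(np.mean(r,0),2)
print(current_clock(),current_position(),F())
for z in(.236,.244,.250,.256):
    line_to([*T,z],v=.03);print(z,F(),current_position()[2])
print(current_clock())
s=get_image("scene")[...,::-1];cv2.imwrite("pics/scene2.png",s)
cv2.imwrite("pics/c2.png",cv2.resize(s[150:260,190:320],(650,550),interpolation=2))
E
```

```text
False
[ 0.54569062 -0.03571606  0.22462147] [ 0.76528406 -0.1225717  -2.15772097]
False
12.125 [ 0.51080962 -0.03143773  0.22408093] [ 0.08  0.05 -1.3 ]
0.236 [-0.53  0.02 -1.56] 0.23586073859198814
0.244 [ 0.48  0.9  -1.91] 0.24396675537866946
0.25 [ 0.68  0.88 -2.9 ] 0.2499425408455042
0.256 [ 1.42  0.34 -3.2 ] 0.2559386575843618
15.0417
```

View pics/c2.png

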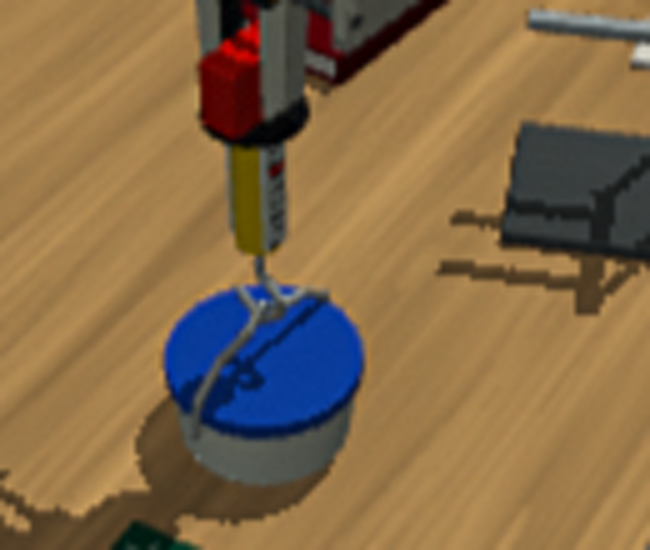

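The hook holds the bail's peak (crop (268,305)). I'll go on lifting in steps, watching the force and the lid's shift in the scene image.

```bash
cat > lid.py <<'E'
import cv2,numpy as np
def lidrow(rgb):
    h=cv2.cvtColor(np.ascontiguousarray(rgb),cv2.COLOR_RGB2HSV);m=(h[...,0]>105)&(h[...,0]<128)&(h[...,1]>150)
    m[:170]=0;m[300:]=0;m[:,:200]=0;m[:,300:]=0
    c=np.argwhere(m);cols=np.unique(c[:,1]);mid=cols[8:-8]
    return float(np.mean([c[c[:,1]==q,0].max() for q in mid]))
E
python3 - <<'E'
from workcell import *
import numpy as np,cv2
from lid import lidrow
from vis import calibration
c=calibration('scene');f=192/np.tan(np.radians(c['fov_y']/2))
def row(z):
    q=c['R']@np.array([.455,-.06,z])+c['t'];return f*q[1]/q[2]
k=(row(.058)-row(.078))/20
r0=lidrow(get_image("scene"));print('px/mm',k)
def F():
    r=[]
    for _ in range(8):
        dwell(.03);r.append(current_ft_force()[2])
    return np.mean(r)
z=.256;T=[.5106,-.0314]
while z<.318:
    z+=.005;line_to([*T,z],v=.03);fz=F();up=(r0-lidrow(get_image("scene")))/k
    print(round(z,3),round(fz,2),'lift mm',round(up,1),round(current_clock(),1))
    if up>13: break
E
```

```text
px/mm 0.2520347384356517
0.261 -3.94 lift mm -0.2 15.8
0.266 -4.2 lift mm -0.2 16.4
0.271 -4.93 lift mm -0.5 17.0
0.276 -5.57 lift mm -0.7 17.7
0.281 -5.94 lift mm -0.9 18.3
0.286 -6.44 lift mm -0.9 18.9
0.291 -7.01 lift mm -0.5 19.6
0.296 -7.42 lift mm 2.2 20.2
0.301 -7.16 lift mm 7.9 20.8
0.306 -7.36 lift mm 13.3 21.5
```

```bash
python3 - <<'E'
from workcell import *
import numpy as np,cv2
from vis import *
from lid import lidrow
T=[.5106,-.0314]
line_to([*T,.312],v=.03);dwell(1.2)
r=[]
for _ in range(3):
    dwell(.6);r.append((lidrow(get_image("scene")),current_ft_force()[2]))
print(r,current_clock())
Mx=np.array([.5812,-.2240])
line_to([*Mx,.312],v=.045);dwell(.8);print(current_clock(),current_position(),current_ft_force())
s=get_image("scene")[...,::-1];t=get_image("top")[...,::-1]
b=np.ascontiguousarray(s);cv2.imwrite("pics/scene3.png",b);cv2.imwrite("pics/top3.png",t)
h=cv2.cvtColor(b,cv2.COLOR_BGR2HSV);m=(h[...,0]>105)&(h[...,0]<128)&(h[...,1]>150);m[:170]=0;m[350:]=0;m[:,:150]=0;m[:,300:]=0
hull=cv2.convexHull(big(m)).reshape(-1,2)
p=np.array([plane('scene',q,.077)[:2] for q in hull],np.float32);print('lid',cv2.minEnclosingCircle(p))
cv2.imwrite("pics/c3.png",cv2.resize(b[150:350,150:320],(510,600),interpolation=2))
E
```

```text
[(231.0, np.float64(-6.904439716909005)), (231.0, np.float64(-7.54874024062726)), (231.0, np.float64(-6.943351088631534))] 24.975
30.4833 [ 0.58119297 -0.2240036   0.31198362] [ 0.63544685 -0.38060273 -7.34636748]
lid ((0.5883382558822632, -0.228544220328331), 0.05689769610762596)
```

View pics/c3.png

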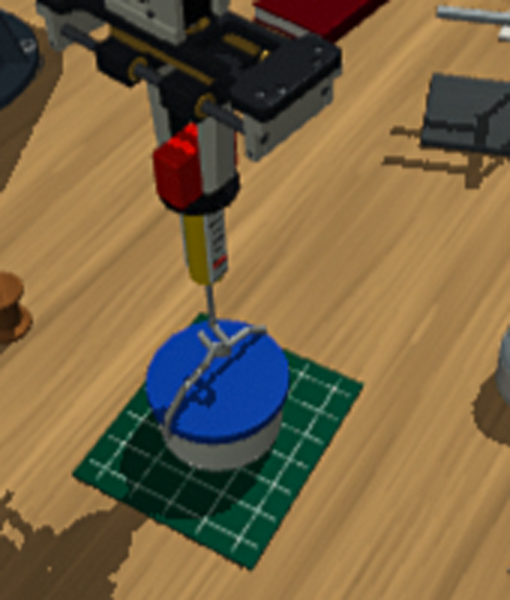

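The tub hangs centred over the mat. Next: lower it slowly, slacken, unhook and rise.

```bash
python3 - <<'E'
from workcell import *
import numpy as np,cv2
from vis import *
M=np.array([.5812,-.2240]);a=np.radians(-7);ux=np.array([np.cos(a),np.sin(a)])
line_to([*M,.288],v=.02);print(current_ft_force())
line_to([*M,.240],v=.04);print(current_ft_force())
line_to([*M,.2265],v=.03);dwell(.2);print(current_clock(),current_position(),current_ft_force())
s=get_image("scene")[...,::-1];cv2.imwrite("pics/scene4.png",s)
cv2.imwrite("pics/c4.png",cv2.resize(s[170:320,170:300],(520,600),interpolation=2))
E
```

```text
[ 0.7226593  -0.16401759 -6.23414468]
[ 0.14885382  0.28253221 -2.21379794]
34.0833 [ 0.58120817 -0.22402594  0.2265925 ] [ 0.02821776 -0.7432601  -2.14178228]
```

View pics/c4.png

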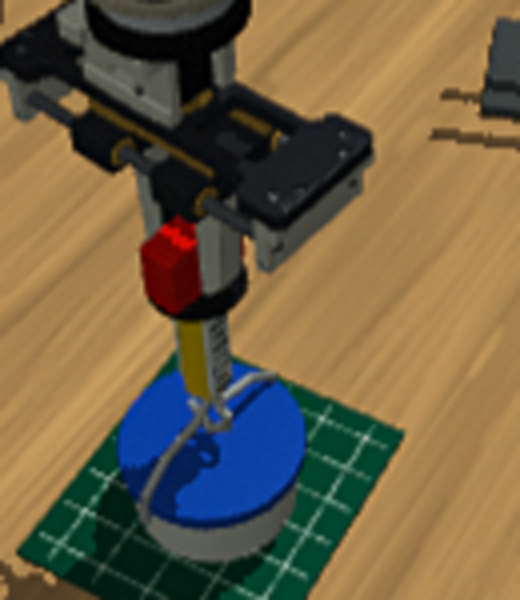

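```bash
python3 - <<'E'
from workcell import *
import numpy as np,cv2
from vis import *
M=np.array([.5812,-.2240]);a=np.radians(-7);ux=np.array([np.cos(a),np.sin(a)])
print('blocked',line_to([*(M+.037*ux),.2265],v=.05,until_force=3),current_position(),current_ft_force())
print(line_to([*(M+.037*ux),.31],v=.08,until_force=4),current_clock(),current_ft_force())
G=np.array([.5740,.2507]);d=np.array([np.cos(np.radians(21.5)),np.sin(np.radians(21.5))])
reach([*(G-.10*d),.32],[180,0,92.3])
print(current_clock(),current_position(),current_ft_force())
t=get_image("top")[...,::-1];s=get_image("scene")[...,::-1]
cv2.imwrite("pics/top5.png",t);cv2.imwrite("pics/scene5.png",s)
for n,i,(y0,y1,x0,x1) in(("scene",s,(170,340,150,300)),("top",t,(140,240,290,400))):
    h=cv2.cvtColor(np.ascontiguousarray(i),cv2.COLOR_BGR2HSV);m=(h[...,0]>105)&(h[...,0]<128)&(h[...,1]>150);k=np.zeros_like(m);k[y0:y1,x0:x1]=1
    c=np.argwhere(m&k)[:,::-1].astype(np.int32);hull=cv2.convexHull(c).reshape(-1,2)
    print(n,cv2.minEnclosingCircle(np.array([plane(n,q,.061)[:2] for q in hull],np.float32)))
cv2.imwrite("pics/c5.png",np.hstack([cv2.resize(s[120:320,160:360],(400,400),interpolation=2),cv2.resize(t[130:250,280:400],(400,400),interpolation=2)]))
E
```

```text
blocked False [ 0.6177756  -0.22848391  0.22644116] [ 0.85811646 -0.42909987 -1.81656841]
False 36.2167 [-0.21603107  0.88886825 -1.6074795 ]
37.9083 [0.48145934 0.21343829 0.31994362] [-0.66994693  0.26886754 -2.15504612]
scene ((0.4088889956474304, -0.15105251967906952), 0.24939747154712677)
top ((0.5814967155456543, -0.22416119277477264), 0.057007916271686554)
```

View pics/c5.png

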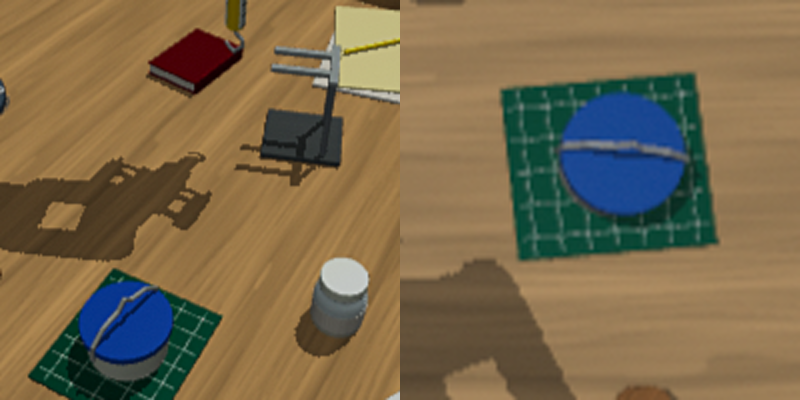

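Tub sits at (0.5815,−0.2242), the mat's centre, unhooked. Now I'll return the scale.

```bash
python3 - <<'E'
from workcell import *
import numpy as np,cv2
G=np.array([.5746,.2513]);d=np.array([np.cos(np.radians(21.5)),np.sin(np.radians(21.5))])
line_to([*(G-.10*d),.202],[180,0,92.3],v=.1);print(current_position())
b=line_to([*G,.202],v=.05,until_force=5);print('blocked',b,current_position(),current_ft_force())
if not b:
    c=line_to([*G,.187],v=.02,until_force=4);dwell(.2);print('touch',c,current_position(),current_ft_force(),current_width())
    s=get_image("scene")[...,::-1];cv2.imwrite("pics/scene6.png",s)
    if current_position()[2]<.191:
        gripper_to(.06);dwell(.4);line_to([*G,.29],v=.08);dwell(.8)
        print(current_clock(),current_ft_force())
s=get_image("scene")[...,::-1];cv2.imwrite("pics/scene7.png",s)
w=get_image("wrist")[...,::-1];cv2.imwrite("pics/wrist7.png",w)
cv2.imwrite("pics/c7.png",np.hstack([cv2.resize(s[110:210,260:360],(400,400),interpolation=2),cv2.resize(w[60:260,160:360],(400,400),interpolation=2)]))
E
```

```text
[0.48185107 0.21477023 0.20257642]
blocked False [0.57448923 0.2512757  0.20206192] [ 0.45534456  0.17846209 -1.44548618]
touch True [0.57446039 0.25126401 0.1879641 ] [0.00724956 0.19416948 5.17590332] 0.023657208390420067
45.8167 [-0.31220374 -0.05725985 -0.44982086]
```

View pics/c7.png

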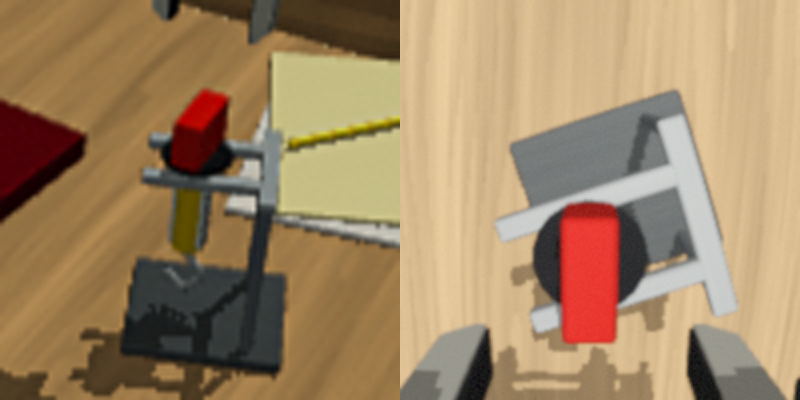

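The scale hangs upright by its collar in the fork and the gripper is clear of it, so I'm handing in.

```bash
python3 -c "
from workcell import *
dwell(.5);hand_in();print(current_clock())"
```

```text
the job is handed in; nothing more can be done
the job is handed in; nothing more can be done
```

I weighed the tub, put it on the mat and hung the scale back in its fork. I handed in at about 46 s on the robot's clock; no verdict came back.

- **Weighing:** the tub weighs about 5.6 N (roughly 0.57 kg) and draws the hook out about 50 mm. It hung still for about 3 s, an estimated 18–19 mm clear of the table. That height comes from the lift-off point and arm height, which the camera tracked up to about 13 mm.
- **Tub on the mat:** after unhooking, the top camera put its centre less than 1 mm from the mat's measured centre. It stood upright and the hook came out without resistance.
- **Scale:** the last pictures show it upright, with its collar resting on both prongs. I released it at the same spot and height it was taken from, and the gripper is about 10 cm above it.
- **Bystanders:** the arm came near none of them, and the jar, book and spool looked undisturbed in the pictures. I did not measure their positions again at the end.

**Checks that disagreed:**
- The scene camera's final lid fit was useless, because its mask caught something other than the lid, so I relied on the top camera.
- While the tub was still hanging, that camera put the lid about 8 mm from the mat's centre, probably because the scale hid part of it.
- Wrist force readings scattered by up to about 0.5 N, so the weight is approximate.

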